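# Restock the vial rack in expiry order

## Robot

A 7-joint arm with a two-finger parallel gripper is mounted at the origin on a cart in front of the work surface, level with it; the furniture and walls round the work are solid. World frame = base frame: x ahead of the robot, y to its left, z up, the work surface at z = 0. Lengths are in m, angles in rad, forces in N, time in s.
With the tool pointing down it reaches from about 0.425 to 0.925 m from the base axis. Payload 6.8 kg.
Tool frame: the origin (TCP) lies where the fingers leave the gripper's body, on its centre line; the fingertips stand 73 mm ahead of it and the grasp point (between the pads) lies 54 mm ahead of it; z points along the fingers, y is the line along which they close (so a half turn about z gives the same grasp; the last joint's range is limited). The gripper opens to 85 mm and grips with 20 to 120 N. Pads are 22 mm wide; open, the fingers measure 114 mm over their backs; the gripper's body (76 mm by 85 mm) begins 54 mm behind the grasp point. The pads swing forward as they close: fully open they stand 13 mm farther back than shut.
Start: joints at [-1.439, 0.477, 0.022, 1.555, -0.011, 1.109, -0.083], TCP at [0.16, 0.656, 0.304] pointing down, gripper open.
Joint ranges: [-2.96, 2.96], [-0.34, 2.1], [-1.41, 1.46], [0.24, 2.44], [-1.37, 4.51], [0.17, 1.92], [-2.96, 2.96]. Speed limits (rad/s): [2.39, 2.39, 3.14, 3.14, 3.14, 3.14, 3.14].

## Interface

Orientations are given as a rotation vector (axis times angle).
In Python, from bench import r, grab_frame, camera_info gives the robot as it stands.
- The arm moves only by the shell command python3 -m pendant FILE [OPENING] [FORCE], which reads ROWS from the file FILE. ROWS is a JSON list of rows, 1 to 5 of them, each an object with the fields pos (a list: dx, dy, dz in fractions of the full range, 1 being 0.8 m), r (a list: a rotation vector rx, ry, rz in shares of pi rad (1.0 is pi rad)); a field left out counts as zero; each row is the pose to reach, as a shift and turn from the pose commanded when the command began, along the tool's axes at that moment; what a row does not reach only later rows make up. A row lasts 1/10 s, in which the tool goes at most 0.05 m and 0.15 rad, less where a joint would pass 70% of its speed; a pose out of reach is approached as far as the arm can. OPENING is the finger opening in m, set as the command begins (- or left out keeps the last). The fingers move at their own pace and stop on an object; FORCE is the grip in N (left out, the last holds). Time passes only in rows, so rows that do not move let the fingers close. It prints the time, the measured TCP pose, the force, the opening and the grip force at its end. Input that does not fit is refused with a message, and nothing moves.
- r.get_obs(): the state, without advancing time (a new reading comes with each control period).
- grab_frame(name): name is "scene" or "side" or "wrist"; returns (picture, depth): 480x640x3 uint8, blue, green, red; 480x640 float32, m along the optical axis (not along the pixel's ray), 0 where there is no reading.
- camera_info(name): a dict with "camera_matrix" (3x3 intrinsics, pixels), "R" (3x3) and "t" (3): a world point X has camera coordinates R X + t. Camera axes: x right, y down, z forward; pixel columns grow to the right and rows downward; lengths in m; the calibration is good to about 2 mm. A picture is of the moment at which its call begins: read the wrist's pose just before it. camera_info takes no time and is no camera call; for the wrist camera it gives the pose at the moment of the call.
- r.hand_in(): hands the job in; it is judged then, once.
The state is a dict: "clock": time; "joints": joint angles; "qvel": joint speeds; "tau": joint torques, N m; "tcp_pos": TCP position; "orientation": TCP orientation; "contact_force": force on the tool from outside, world axes, zero at the start; "moment": the same for the moment, N m; "grip_width": finger opening in m; "gripper_force": force on a finger pad.
Only numpy, scipy, OpenCV 4.12 (cv2) and the standard library are available. Lean on these libraries where they do the work, as an engineer would, in place of code of your own. Each camera call takes 0.05 s, during which the arm holds its last target. There are 200 camera calls.

## Task

New vials have come in the grey delivery rack, standing in order of expiry: the one next to the rack's pull tab expires first. Put all four into the aluminium stock rack behind the old vial, in the same order away from its pull tab, so that they are used in turn: the first in the well beside the old vial and the last at the square end. Stand each upright and fully down in its well, let go of it, leave the old vial in its well, and do not push the carton, the swab pack or the tape roll about.

Things in the scene. Friction and masses are not known exactly. Their poses are not given: they have to be found in the camera images.
- delivery_rack: Grey plastic block 166x54x15 mm, fixed on the desk at any angle: one row of four round wells, 32 mm across, dark floor 3 mm above the desk. One end square; at the other (+x) a rounded pull tab with a black spot, 22 mm long. Origin: centre of the block's underside, x along the row to the tab, z up. Wells at x = +60, +20, -20, -60 mm. Full at the start.
- stock_rack: Pale aluminium block 206x54x15 mm, fixed on the desk at any angle: one row of five round wells, 32 mm across, dark floor 3 mm above the desk. One end square; at the other (+x) a rounded pull tab with a black spot, 22 mm long. Origin: centre of the block's underside, x along the row to the tab, z up. Wells at x = +80, +40, 0, -40, -80 mm. Only the well at the tab is taken (old vial).
- vial_a: Injection vial: white-labelled glass, magenta flip cap; 25 mm across, 43 mm tall (glass body to 36 mm, cap 20 mm across above). All five vials look alike and are told apart by place. Origin: centre of its underside, z up. At the start FIRST from the tab (next to the tab) in the grey delivery rack, rack x = +60 mm.
- vial_b: Injection vial: white-labelled glass, magenta flip cap; 25 mm across, 43 mm tall (glass body to 36 mm, cap 20 mm across above). All five vials look alike and are told apart by place. Origin: centre of its underside, z up. At the start SECOND from the tab in the delivery rack, rack x = +20 mm.
- vial_c: Injection vial: white-labelled glass, magenta flip cap; 25 mm across, 43 mm tall (glass body to 36 mm, cap 20 mm across above). All five vials look alike and are told apart by place. Origin: centre of its underside, z up. At the start THIRD from the tab in the delivery rack, rack x = -20 mm.
- vial_d: Injection vial: white-labelled glass, magenta flip cap; 25 mm across, 43 mm tall (glass body to 36 mm, cap 20 mm across above). All five vials look alike and are told apart by place. Origin: centre of its underside, z up. At the start FOURTH (last, at the square end) in the delivery rack, rack x = -60 mm.
- old_vial: Injection vial: white-labelled glass, magenta flip cap; 25 mm across, 43 mm tall (glass body to 36 mm, cap 20 mm across above). All five vials look alike and are told apart by place. Origin: centre of its underside, z up. The one left from the old stock: it stands in the stock rack's well next to the tab (rack x = +80 mm) and stays there.
- carton: Bystander: small blue and white carton 61x63x42 mm, behind the racks. Origin at the centre of its underside.
- swab: Bystander: flat swab pack 34x155x12 mm near the front edge of the desk. Origin at the centre of its underside.
- tape: Bystander: white roll of medical tape, 67 mm across, 25 mm high, lying flat at the left. Origin at the centre of its underside.
Not all that is in view belongs to the job. Leave any green look-alike of the vial_a alone. What is shaped like the vial_b but orange is not meant.

How it is judged:
At the end, for the whole second after the job is handed in: Vials 1 to 4 from the delivery rack's tab stand, in that order, in wells 2 to 5 from the stock rack's tab, the old vial in well 1: each within 8 mm of its well's centre in rack x and y, underside at most 7 mm above the desk, upright within 0.12 rad, slower than 0.03 m/s (x of vial_a in the frame of stock_rack between 0.032 and 0.048 m and y of vial_a in the frame of stock_rack between -0.008 and 0.008 m and z of vial_a in the frame of stock_rack between -0.001 and 0.007 m and angle between each of vial_a, vial_b, vial_c, vial_d, old_vial's own z axis and vertical below 0.12 rad and linear speed of each of vial_a, vial_b, vial_c, vial_d, old_vial below 0.03 m/s and x of vial_b in the frame of stock_rack between -0.008 and 0.008 m and y of vial_b in the frame of stock_rack between -0.008 and 0.008 m and z of vial_b in the frame of stock_rack between -0.001 and 0.007 m and x of vial_c in the frame of stock_rack between -0.048 and -0.032 m and y of vial_c in the frame of stock_rack between -0.008 and 0.008 m and z of vial_c in the frame of stock_rack between -0.001 and 0.007 m and x of vial_d in the frame of stock_rack between -0.088 and -0.072 m and y of vial_d in the frame of stock_rack between -0.008 and 0.008 m and z of vial_d in the frame of stock_rack between -0.001 and 0.007 m and x of old_vial in the frame of stock_rack between 0.072 and 0.088 m and y of old_vial in the frame of stock_rack between -0.008 and 0.008 m and z of old_vial in the frame of stock_rack between -0.001 and 0.007 m); the robot touches nothing.
It fails at once if a bystander (carton, swab pack or tape roll) is pushed more than 30 mm (distance of any of carton, swab, tape from where it was at the start of the episode above 0.03 m).
It also fails if it takes over 96 s, if anything falls off the work surface, if the arm or the gripper's body presses on something with over 40 N, if the wrist force passes 120 N, or if a joint passes its speed limit or range.

## Working session

There is one attempt and no reset: what is moved stays moved. The work goes in short steps, Python scripts to look and compute and a shell command to move; the robot and the scene stay as the last step left them, time stands still between calls to the robot, and variables do not carry over. Pictures are saved under pics/ and viewed, at most 14 in all, crops included, and the job is handed in when it is done.

```bash
ls; mkdir -p pics; python3 - <<'E'
from bench import r, grab_frame, camera_info
import cv2, numpy as np
for n in ("scene","side"):
    im,d=grab_frame(n); cv2.imwrite(f"pics/{n}0.png",im); np.savez(f"{n}0.npz",im=im,d=d)
    print(n,camera_info(n))
o=r.get_obs(); print(o)
E
```

```text
pics
scene {'camera_matrix': array([[446.47336   ,   0.        , 324.54921605],
       [  0.        , 446.47336   , 234.46571746],
       [  0.        ,   0.        ,   1.        ]]), 'R': array([[ 0.67734701, -0.73555644, -0.01255996],
       [-0.29850363, -0.25919662, -0.91853835],
       [ 0.6723813 ,  0.6259184 , -0.39513232]]), 't': array([-0.23660677,  0.23775893,  0.44352943])}
side {'camera_matrix': array([[453.11446746,   0.        , 318.86851515],
       [  0.        , 453.11446746, 239.07738939],
       [  0.        ,   0.        ,   1.        ]]), 'R': array([[ 0.99915129, -0.03694717,  0.01821001],
       [-0.00742595, -0.59641342, -0.80264306],
       [ 0.04051609,  0.80182663, -0.59618161]]), 't': array([-0.53278454,  0.153749  ,  0.89324665])}
{'clock': 0.1, 'joints': array([-1.43908745,  0.47778167,  0.02236644,  1.55633088, -0.01152543,
        1.10929161, -0.08310729]), 'qvel': array([ 0.00022527, -0.00342999, -0.00062104, -0.00161925,  0.00024369,
       -0.00154848, -0.00038569]), 'tau': array([ 3.60868893e-03, -5.97762644e+01,  1.61319997e+00, -2.81956565e+01,
        1.28133970e-02,  4.93273212e-03,  7.07604215e-06]), 'tcp_pos': array([0.16023755, 0.65529057, 0.30298937]), 'orientation': array([-3.75808539e-01, -3.11894287e+00,  2.64016109e-03]), 'contact_force': array([0.02755394, 0.14184175, 0.79032497]), 'moment': array([ 0.0373514 ,  0.00184306, -0.02954226]), 'gripper_force': 0.0, 'grip_width': 0.08549308367207539}
```

View pics/scene0.png

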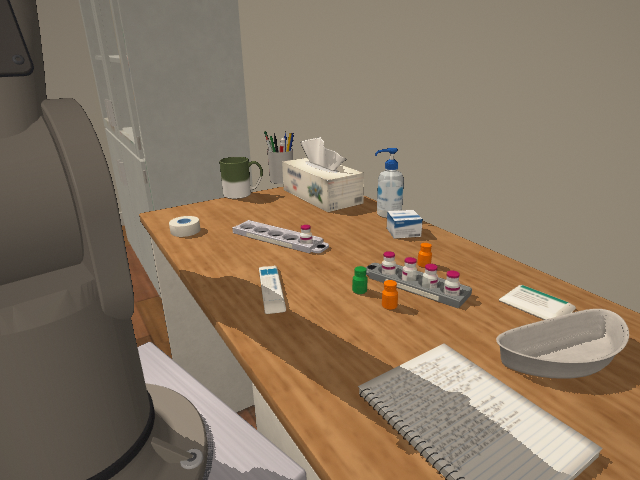

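View pics/side0.png

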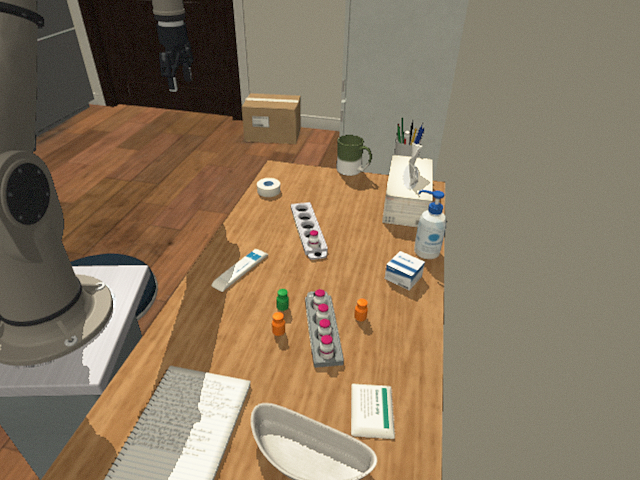

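The scene view shows four magenta vials in the grey rack at about (388,262), (409,269), (431,275) and (452,283). The old vial is at (305,233), and the pale rack runs from (235,230) to (328,246), with its tab at the right. Look-alikes to leave alone are the green one at (360,280) and the orange ones at (390,294) and (426,254). A dark spot near (372,268) suggests the grey rack's tab is at its left end, so I'll check that with a crop while measuring.

```bash
cat > h.py <<'E'
import cv2, numpy as np
from bench import r, grab_frame, camera_info
def ray(info,uv,z):
    K,R,t=[np.array(info[k]) for k in("camera_matrix","R","t")]
    c=-R.T@t; d=R.T@np.linalg.solve(K,[*uv,1]); return c+d*(z-c[2])/d[2]
def blobs(im,mn=15):
    h=cv2.cvtColor(im,cv2.COLOR_BGR2HSV)
    m=cv2.inRange(h,(150,110,60),(178,255,255))
    n,l,s,c=cv2.connectedComponentsWithStats(m)
    return [(c[i],s[i,4]) for i in range(1,n) if s[i,4]>=mn]
def tri(i1,u1,i2,u2):
    P=[np.array(i["camera_matrix"])@np.c_[i["R"],i["t"]] for i in(i1,i2)]
    X=cv2.triangulatePoints(P[0],P[1],np.array(u1,float),np.array(u2,float)).ravel(); return X[:3]/X[3]
E
python3 - <<'E'
from h import *
B={};I={}
for n in("scene","side"):
    f=np.load(n+"0.npz"); I[n]=camera_info(n)
    B[n]=blobs(f["im"])
    for c,a in B[n]: print(n,c.round(1),a,ray(I[n],c,.039).round(4))
sc=[c for c,a in B["scene"]]; sd=[c for c,a in B["side"]]
for c in sc:
    # nearest by plane point
    p=ray(I["scene"],c,.039); k=min(sd,key=lambda q:np.linalg.norm(ray(I["side"],q,.039)-p))
    print("tri",tri(I["scene"],c,I["side"],k).round(4))
a=np.load("scene0.npz")["im"][220:320,220:480]; b=np.load("side0.npz")["im"][190:380,260:390]
a=cv2.resize(a,(780,300),interpolation=cv2.INTER_CUBIC); b=cv2.resize(cv2.rotate(b,cv2.ROTATE_90_COUNTERCLOCKWISE),(438,300),interpolation=cv2.INTER_CUBIC)
o=np.zeros((600,780,3),np.uint8);o[:300]=a;o[300:,:438]=b;cv2.imwrite("pics/crop1.png",o)
E
```

```text
scene [305.  226.9] 41 [0.5341 0.2246 0.039 ]
scene [305.7 238.2] 21 [0.4935 0.1822 0.039 ]
scene [388.7 254.3] 59 [0.5407 0.0187 0.039 ]
scene [410. 260.] 64 [ 0.5462 -0.0226  0.039 ]
scene [430.9 266.9] 75 [ 0.5473 -0.0633  0.039 ]
scene [387.8 267.4] 27 [ 0.4979 -0.0096  0.039 ]
scene [452.6 273.9] 78 [ 0.5487 -0.1027  0.039 ]
scene [452.2 288.5] 35 [ 0.5054 -0.125   0.039 ]
side [313.4 232.6] 38 [0.528  0.2243 0.039 ]
side [319.5 292.6] 63 [0.5345 0.0192 0.039 ]
side [322.4 307.2] 71 [ 0.5385 -0.0218  0.039 ]
side [324.3 322.9] 78 [ 0.5403 -0.0625  0.039 ]
side [326.2 338.9] 90 [ 0.5418 -0.1011  0.039 ]
tri [0.5278 0.2184 0.0429]
tri [0.5294 0.2263 0.0246]
tri [0.5342 0.0146 0.0429]
tri [ 0.5382 -0.0271  0.0438]
tri [ 0.5399 -0.067   0.0434]
tri [0.5405 0.0153 0.0088]
tri [ 0.5415 -0.1057  0.0435]
tri [ 0.5419 -0.1012  0.0239]
```

View pics/crop1.png

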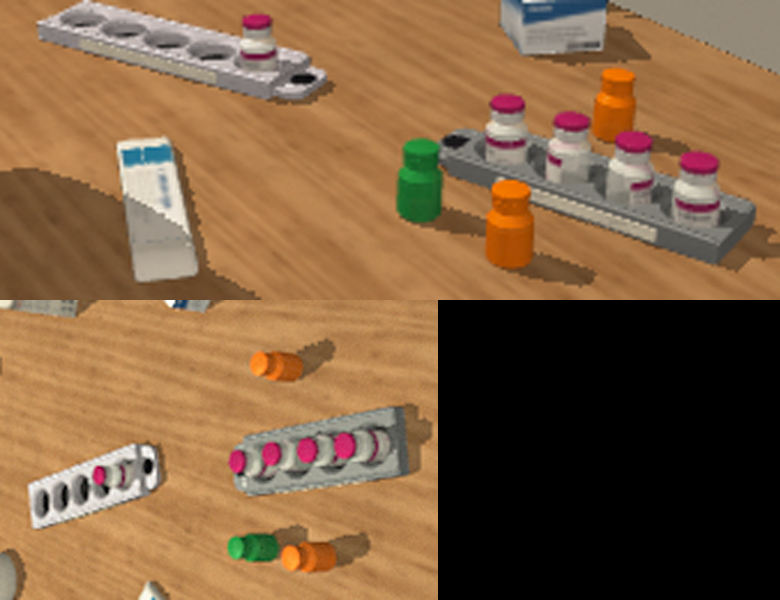

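The crop confirms the ends. The grey rack's black spot is beside the vial at (388,254), so vial_a is the one at about (0.534, 0.015). The stock tab is beside the old vial, with the four empty wells beyond it towards +y. Next I'll measure the look-alikes and bystanders and work out the tool axes.

```bash
python3 - <<'E'
from h import *
from scipy.spatial.transform import Rotation as Ro
o=r.get_obs(); print(Ro.from_rotvec(o["orientation"]).as_matrix().round(3), o["tcp_pos"])
i=camera_info("wrist");print(i["camera_matrix"].round(0).tolist(),"cam",(-np.array(i["R"]).T@i["t"]).round(3),"fwd",np.array(i["R"])[2].round(2))
I={n:camera_info(n) for n in("scene","side")}
f=np.load("side0.npz")["im"];h=cv2.cvtColor(f,cv2.COLOR_BGR2HSV)
for nm,lo,hi in(("green",(50,120,40),(80,255,255)),("orange",(8,200,180),(15,255,255))):
    n,l,s,c=cv2.connectedComponentsWithStats(cv2.inRange(h,lo,hi))
    for k in range(1,n):
        if s[k,4]>60: print(nm,c[k].round(),s[k,4],ray(I["side"],c[k],.022).round(3))
print("swab tip",ray(I["scene"],(268,268),.012).round(3),"carton",ray(I["side"],(405,275),.02).round(3),"tape",ray(I["side"],(268,188),.0125).round(3),"soap",ray(I["side"],(430,250),.03).round(3))
E
```

```text
[[-0.971  0.238 -0.   ]
 [ 0.238  0.971 -0.002]
 [-0.    -0.002 -1.   ]] [0.16023755 0.65529057 0.30298937]
[[349.0, 0.0, 322.0], [0.0, 349.0, 238.0], [0.0, 0.0, 1.0]] cam [0.095 0.671 0.372] fwd [ 0.26 -0.07 -0.96]
green [282. 300.] 208 [0.459 0.018 0.022]
green [385. 409.] 111 [ 0.629 -0.232  0.022]
swab tip [0.395 0.183 0.012] carton [0.723 0.091 0.02 ] tape [0.406 0.479 0.012] soap [0.794 0.165 0.03 ]
```

Careful with the scale: shifts go in shares of 0.8 m and turns go in shares of pi rad. That gives: -0.167 m / 0.8 = -0.2088, -0.156 m / 0.8 = -0.195.

```bash

echo '[{"pos":[-0.0413,-0.0388,0]},{"pos":[-0.0838,-0.0775,0]},{"pos":[-0.125,-0.1175,0]},{"pos":[-0.1675,-0.1563,0]},{"pos":[-0.2088,-0.195,0]}]' > rows.txt && python3 -m pendant rows.txt 0.05
echo '[{"pos":[-0.0413,-0.0388,0]},{"pos":[-0.0838,-0.0775,0]},{"pos":[-0.125,-0.1175,0]},{"pos":[-0.1675,-0.1563,0]},{"pos":[-0.2088,-0.195,0]}]' > rows.txt && python3 -m pendant rows.txt
echo '[{"pos":[-0.0413,-0.0388,0]},{"pos":[-0.0838,-0.0775,0]},{"pos":[-0.125,-0.1175,0]},{"pos":[-0.1675,-0.1563,0]},{"pos":[-0.2088,-0.195,0]}]' > rows.txt && python3 -m pendant rows.txt
echo '[{"r":[0,0,0.0446]},{"r":[0,0,0.0891]},{"r":[0,0,0.1337]},{"r":[0,0,0.1783]},{"r":[0,0,0.2228]}]' > rows.txt && python3 -m pendant rows.txt
echo '[{"r":[0,0,0.0446]},{"r":[0,0,0.0891]},{"r":[0,0,0.1337]},{"r":[0,0,0.1814]},{"r":[0,0,0.1814]}]' > rows.txt && python3 -m pendant rows.txt
python3 - <<'E'
from h import *
from scipy.spatial.transform import Rotation as Ro
o=r.get_obs(); print(Ro.from_rotvec(o["orientation"]).as_matrix().round(3), o["tcp_pos"],o["joints"].round(2))
i=camera_info("wrist"); im,d=grab_frame("wrist"); cv2.imwrite("pics/w1.png",im); np.savez("w1.npz",im=im,d=d,**i)
E
```

```text
clock: 0.6
tcp_pos: [0.2863, 0.4625, 0.3036]
orientation: [-0.376, -3.119, 0.001]
contact_force: [0.7, 0.9, 0.4]
grip_width: 0.0502
gripper_force: 0.0
clock: 1.1
tcp_pos: [0.4113, 0.2714, 0.3038]
orientation: [-0.376, -3.119, 0.0]
contact_force: [1.2, 0.7, 0.3]
grip_width: 0.0501
gripper_force: 0.0
clock: 1.6
tcp_pos: [0.5364, 0.0803, 0.3038]
orientation: [-0.376, -3.119, -0.0]
contact_force: [1.0, 0.3, 0.2]
grip_width: 0.0501
gripper_force: 0.0
clock: 2.1
tcp_pos: [0.5355, 0.082, 0.3035]
orientation: [-1.43, -2.796, 0.001]
contact_force: [-0.4, -0.1, 0.2]
grip_width: 0.0498
gripper_force: 0.0
clock: 2.6
tcp_pos: [0.5356, 0.0822, 0.3035]
orientation: [-2.154, -2.287, 0.001]
contact_force: [0.7, -0.4, 0.4]
grip_width: 0.0499
gripper_force: 0.0
[[-0.06   0.998 -0.001]
 [ 0.998  0.06  -0.   ]
 [-0.    -0.001 -1.   ]] [0.53555662 0.08216335 0.3035444 ] [-0.75  0.29  0.59  1.91 -0.19  1.   -0.02]
```

View pics/w1.png

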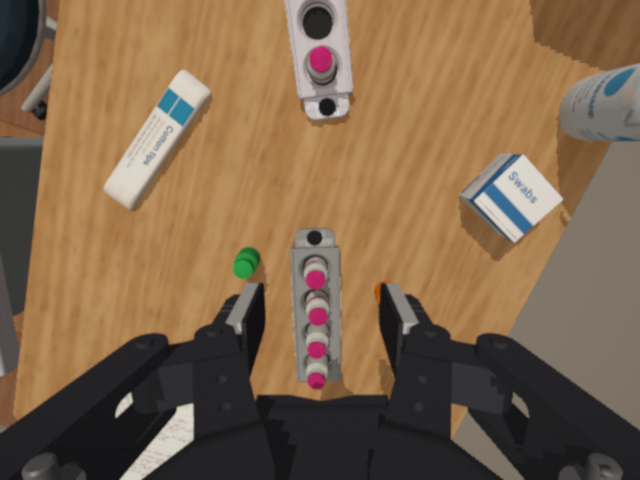

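The wrist view shows the grey vials at (316,279), (318,316), (317,349) and (316,381), with the tab spot at (314,238). The old vial is at (321,60), and the stock tab spot at (327,107). I'll measure these, then move over the stock rack.

```bash

echo '[{"pos":[0.0525,0,0]},{"pos":[0.105,0,0]},{"pos":[0.1575,0,0]},{"pos":[0.21,0,0]},{"pos":[0.21,0,0]}]' > rows.txt && python3 -m pendant rows.txt
python3 - <<'E'
from h import *
f=np.load("w1.npz")
for c,a in blobs(f["im"],30): print("w1",c.round(1),a,ray(f,c,.0445).round(4))
print("spots",ray(f,(314,238),.015).round(4),ray(f,(327,107),.015).round(4))
i=camera_info("wrist"); im,d=grab_frame("wrist"); cv2.imwrite("pics/w2.png",im); np.savez("w2.npz",im=im,d=d,**i)
for c,a in blobs(im,30): print("w2",c.round(1),a,ray(i,c,.0445).round(4))
E
```

```text
clock: 3.15
tcp_pos: [0.5238, 0.2574, 0.3032]
orientation: [-2.135, -2.302, -0.002]
contact_force: [-0.7, -0.3, 0.4]
grip_width: 0.0496
gripper_force: 0.0
w1 [320.4  58.7] 473 [0.5266 0.2166 0.0445]
w1 [315.2 279.9] 299 [0.5333 0.0138 0.0445]
w1 [317.7 316.4] 273 [ 0.5381 -0.0269  0.0445]
w1 [316.4 349.8] 249 [ 0.539  -0.0667  0.0445]
w1 [315.8 380.5] 229 [ 0.5405 -0.1052  0.0445]
spots [0.5294 0.0493 0.015 ] [0.5349 0.1808 0.015 ]
w2 [321.4 254.2] 305 [0.5267 0.2175 0.0445]
```

View pics/w2.png

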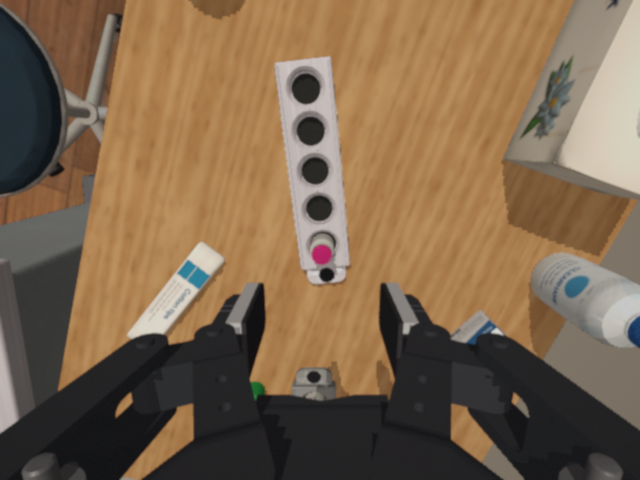

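The five stock wells run from (305,88) to (319,208), with the old vial at (321,254). I'll locate the dark well floors. By symmetry, the visible dark part corresponds to the mid-depth plane at z = 9 mm.

```bash
python3 - <<'E'
from h import *
f=np.load("w2.npz"); im=f["im"]; g=cv2.cvtColor(im,cv2.COLOR_BGR2GRAY)
roi=np.zeros_like(g); roi[50:290,270:355]=1
m=((g<70)&(roi>0)).astype(np.uint8)
n,l,s,c=cv2.connectedComponentsWithStats(m); W=[]
for k in range(1,n):
    if s[k,4]>60:
        p=ray(f,c[k],.015 if c[k][1]>262 else .009); W.append(p); print(c[k].round(1),s[k].tolist(),p.round(4))
w=np.array([p for p in W if p[1]>.23])[:,:2]; w=w[np.argsort(w[:,1])]
print("pitch",np.linalg.norm(np.diff(w,axis=0),axis=1).round(4))
d=w[-1]-w[0]; d/=np.linalg.norm(d); c0=w.mean(0)  # mean of wells 2..5 = rack x -20mm
print("dir",d.round(4),[ (c0+d*o).round(4).tolist() for o in(-.1,-.06,-.02,.02,.06)])
# outline
hsv=cv2.cvtColor(im,cv2.COLOR_BGR2HSV); mm=((hsv[...,1]<60)&(g>120)&(roi>0)).astype(np.uint8)
cs,_=cv2.findContours(mm,cv2.RETR_EXTERNAL,cv2.CHAIN_APPROX_NONE); k=max(cs,key=cv2.contourArea)
b=cv2.boxPoints(cv2.minAreaRect(k)); print([ray(f,p,.015)[:2].round(4).tolist() for p in b])
E
```

```text
[305.5  88. ] [292, 74, 28, 29, 634] [0.4995 0.373  0.009 ]
[310.1 130.3] [297, 117, 27, 28, 581] [0.5066 0.3343 0.009 ]
[314.5 170. ] [302, 157, 26, 27, 528] [0.5136 0.2958 0.009 ]
[318.7 207.5] [307, 196, 25, 24, 477] [0.5208 0.2573 0.009 ]
[326.3 274.2] [320, 268, 14, 14, 146] [0.5344 0.1853 0.015 ]
pitch [0.0392 0.0391 0.0393]
dir [-0.1812  0.9834] [[0.5282, 0.2168], [0.521, 0.2561], [0.5137, 0.2954], [0.5065, 0.3348], [0.4992, 0.3741]]
[[0.4689, 0.3929], [0.5211, 0.4016], [0.564, 0.1805], [0.5023, 0.1691]]
```

```bash
cat > d.py <<'E'
import sys,numpy as np
from bench import r
from scipy.spatial.transform import Rotation as Ro
o=r.get_obs(); R=Ro.from_rotvec(o["orientation"]).as_matrix(); 
p=o["tcp_pos"]; print("tcp",p.round(4),"xdir",R[:2,0].round(3),"z",R[:,2].round(3),"F",o["contact_force"].round(1),"w",round(o["grip_width"],4),"gf",round(float(o["gripper_force"]),1),"t",o["clock"])
for a in sys.argv[1:]:
    t=np.array(eval(a)); print(a,"delta tool",(R.T@(t-p)).round(4)); p=t
E
python3 d.py .534,.014,.14 .534,.014,.094
```

```text
tcp [0.5246 0.2535 0.3033] xdir [-0.071  0.997] z [-0.001  0.    -1.   ] F [-0.5 -0.4  1. ] w 0.0498 gf 0.0 t 3.2
.534,.014,.14 delta tool [-0.2397 -0.0075  0.1632]
.534,.014,.094 delta tool [-0.     0.     0.046]
```

In the tool's units: -0.2397 m / 0.8 = -0.2996, -0.192 m / 0.8 = -0.24.

```bash

echo '[{"pos":[-0.06,-0.0019,0]},{"pos":[-0.12,-0.0038,0]},{"pos":[-0.18,-0.0056,0]},{"pos":[-0.24,-0.0075,0]},{"pos":[-0.2996,-0.0094,0]}]' > rows.txt && python3 -m pendant rows.txt >/dev/null
echo '[{"pos":[0,0,0.0563]},{"pos":[0,0,0.1125]},{"pos":[0,0,0.1688]},{"pos":[0,0,0.2038]},{"pos":[0,0,0.2038]}]' > rows.txt && python3 -m pendant rows.txt >/dev/null
echo '[{},{}]' > rows.txt && python3 -m pendant rows.txt >/dev/null
python3 d.py .534,.014,.094
python3 - <<'E'
from h import *
i=camera_info("wrist"); im,d=grab_frame("wrist")
for c,a in blobs(im,60): print(c.round(1),a,ray(i,c,.0445).round(4))
s,_=grab_frame("side")
o=np.zeros((480,800,3),np.uint8); o[:,:400]=im[:,120:520]; o[:,400:]=cv2.resize(s[200:400,240:407],(400,480)); cv2.imwrite("pics/g1.png",o)
E
```

```text
tcp [0.5338 0.0095 0.1427] xdir [-0.061  0.998] z [ 0.003  0.    -1.   ] F [-0.   0.4 -0.9] w 0.0501 gf 0.0 t 4.4
.534,.014,.094 delta tool [0.0045 0.0003 0.0487]
[319.4 269.2] 1191 [0.5332 0.0139 0.0445]
[322.4 303.2] 63 [ 0.5359 -0.005   0.0445]
[323.8 340. ] 1023 [ 0.538  -0.0267  0.0445]
[321.1 393.4] 396 [ 0.5386 -0.061   0.0445]
```

View pics/g1.png

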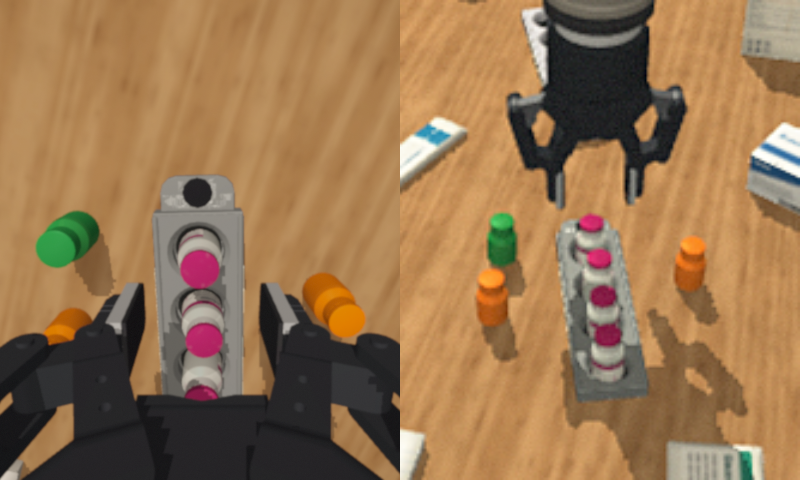

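Vial A's cap is at (320,269) in the wrist image, centred between the fingers and measured at (0.533, 0.014) as expected. The green and orange look-alikes stand clear of the fingers. I'll descend and grip.

In the tool's units: 0.0487 m / 0.8 = 0.0609, 0.0045 m / 0.8 = 0.0056.

```bash

echo '[{"pos":[0.0056,0,0.0125]},{"pos":[0.0056,0,0.0375]},{"pos":[0.0056,0,0.0609]},{"pos":[0.0056,0,0.0609]}]' > rows.txt && python3 -m pendant rows.txt >/dev/null; python3 d.py .534,.014,.094
echo '[{},{},{},{},{}]' > rows.txt && python3 -m pendant rows.txt 0 30 
echo '[{},{},{}]' > rows.txt && python3 -m pendant rows.txt
python3 d.py
python3 - <<'E'
from h import *
s,_=grab_frame("side");im,_=grab_frame("scene")
o=np.zeros((480,800,3),np.uint8); o[:,400:]=cv2.resize(s[240:400,250:383],(400,480));o[:,:400]=cv2.resize(im[180:340,320:453],(400,480)); cv2.imwrite("pics/g2.png",o)
E
```

```text
tcp [0.5311 0.0152 0.0904] xdir [-0.062  0.998] z [-0.003 -0.    -1.   ] F [-0.6  1.1 -0.5] w 0.0498 gf 0.0 t 4.9
.534,.014,.094 delta tool [-0.0014  0.0028 -0.0036]
clock: 5.4
tcp_pos: [0.533, 0.0146, 0.093]
orientation: [2.152, 2.287, 0.002]
contact_force: [-0.5, 0.1, 7.1]
grip_width: 0.023
gripper_force: 30.0
clock: 5.7
tcp_pos: [0.533, 0.0146, 0.093]
orientation: [2.152, 2.287, 0.002]
contact_force: [-0.8, 0.0, 6.2]
grip_width: 0.0229
gripper_force: 30.0
tcp [0.533  0.0146 0.093 ] xdir [-0.061  0.998] z [ 0.001  0.    -1.   ] F [-0.8  0.   6.2] w 0.0229 gf 30.0 t 5.7
```

View pics/g2.png

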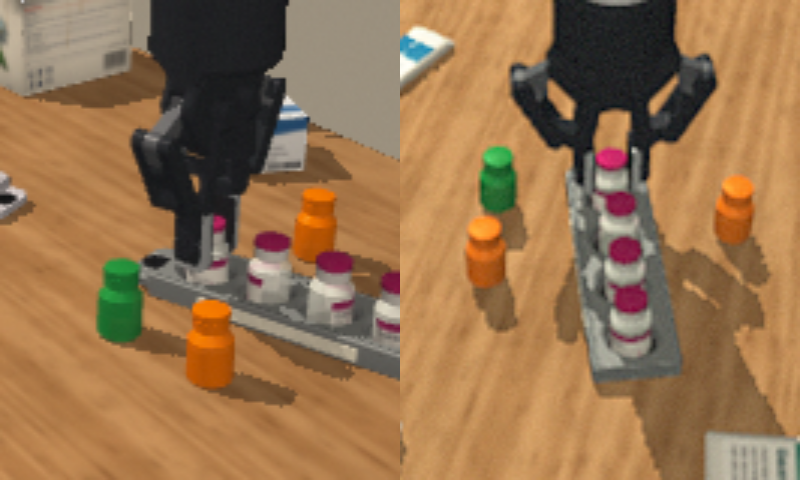

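Vial A is between the pads, with 30 N of grip and a width of 22.9 mm. The 6 N upward force suggests the fingertips are brushing the rack, so I'll run 2–3 mm higher from here on. Now lift and carry.

In the tool's units: -0.08 m / 0.8 = -0.1, -0.045 m / 0.8 = -0.0563.

```bash

echo '[{"pos":[0,0,-0.0188]},{"pos":[0,0,-0.0563]},{"pos":[0,0,-0.1]},{"pos":[0,0,-0.1]}]' > rows.txt && python3 -m pendant rows.txt - 40 >/dev/null
python3 d.py
echo '[{"pos":[0.05,0,0]},{"pos":[0.1063,0,0]},{"pos":[0.1625,0,0]},{"pos":[0.2188,0,0]},{"pos":[0.275,0,0]}]' > rows.txt && python3 -m pendant rows.txt >/dev/null
echo '[{},{},{}]' > rows.txt && python3 -m pendant rows.txt 
python3 d.py .521,.2565,.16 .521,.2565,.095
```

```text
tcp [0.5349 0.0143 0.1768] xdir [-0.06   0.998] z [ 0.008  0.001 -1.   ] F [ 0.  -0.7 -0.3] w 0.0226 gf 39.2 t 6.2
clock: 7.0
tcp_pos: [0.519, 0.2326, 0.1723]
orientation: [2.154, 2.286, -0.001]
contact_force: [0.3, -0.6, -0.1]
grip_width: 0.0226
gripper_force: 39.2
tcp [0.519  0.2326 0.1723] xdir [-0.059  0.998] z [-0.    -0.001 -1.   ] F [ 0.3 -0.6 -0.1] w 0.0226 gf 39.2 t 7.0
.521,.2565,.16 delta tool [0.0237 0.0034 0.0123]
.521,.2565,.095 delta tool [0.0001 0.     0.065 ]
```

```bash

echo '[{"pos":[0.015,0.0021,0.0075]},{"pos":[0.0296,0.0043,0.0154]},{"pos":[0.0296,0.0043,0.0154]},{"pos":[0.0296,0.0043,0.0154]},{"pos":[0.0296,0.0043,0.0154]}]' > rows.txt && python3 -m pendant rows.txt >/dev/null
python3 d.py .521,.2565,.115
python3 - <<'E'
from h import *
B={};I={};im={}
for n in("scene","side"):
    im[n],_=grab_frame(n); I[n]=camera_info(n); B[n]=blobs(im[n],10)
for c,a in B["scene"]:
  for k,b in B["side"]:
    X=tri(I["scene"],c,I["side"],k); e=ray(I["side"],k,X[2])-X
    if np.linalg.norm(e)<.004 and X[2]>0.02: print(c.round(),k.round(),X.round(4))
o=np.zeros((480,800,3),np.uint8); o[:,400:]=cv2.resize(im["side"][140:300,250:383],(400,480));o[:,:400]=cv2.resize(im["scene"][120:280,240:373],(400,480)); cv2.imwrite("pics/p1.png",o)
E
```

```text
tcp [0.521  0.2575 0.1598] xdir [-0.06   0.998] z [-0. -0. -1.] F [-0.8 -1.  -1. ] w 0.0227 gf 39.2 t 7.5
.521,.2565,.115 delta tool [-0.001  -0.0001  0.0448]
[291. 192.] [311. 199.] [0.5228 0.252  0.1127]
[305. 227.] [313. 233.] [0.5279 0.2182 0.0427]
[410. 260.] [323. 307.] [ 0.5385 -0.0267  0.0436]
[431. 267.] [324. 323.] [ 0.5399 -0.0666  0.0431]
[453. 274.] [326. 339.] [ 0.5415 -0.1058  0.0435]
```

View pics/p1.png

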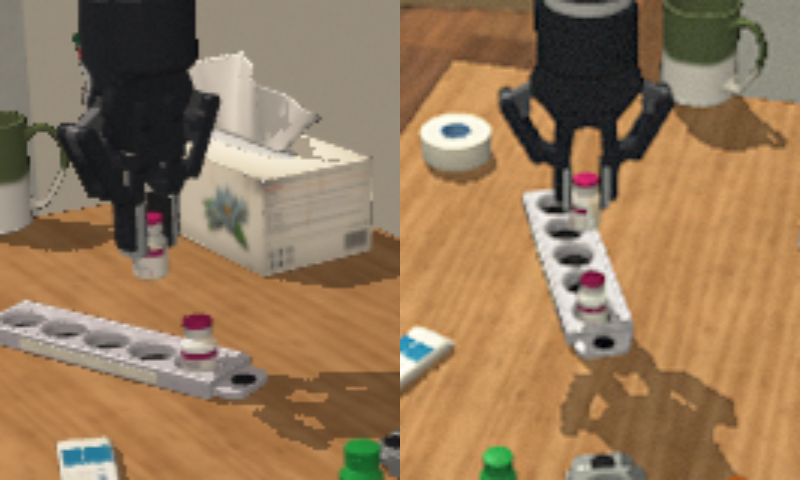

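The vial hangs upright above the second well. Triangulation puts its cap about 4 mm short in y, but a finger partly hides it, so I'll cross-check with the wrist camera.

```bash
python3 - <<'E'
from h import *
i=camera_info("wrist"); im,d=grab_frame("wrist"); print(r.get_obs()["tcp_pos"])
for c,a in blobs(im,40): print(c.round(1),a,ray(i,c,.1115).round(4),ray(i,c,.0445).round(4))
cv2.imwrite("pics/w3.png",im[:,120:520])
E
```

```text
[0.52110815 0.25757813 0.16007138]
[312.3 279.1] 49 [0.5172 0.2767 0.1115] [0.5168 0.2491 0.0445]
[322.  327.7] 2174 [0.5219 0.2574 0.1115] [0.5242 0.2186 0.0445]
```

View pics/w3.png

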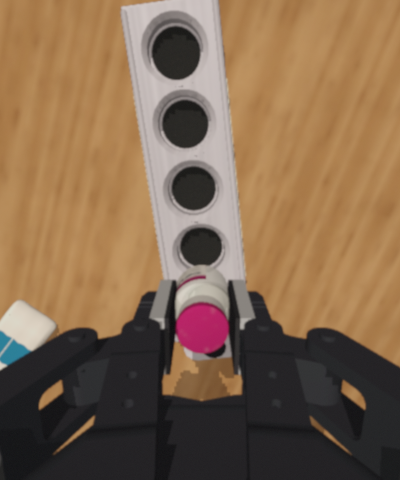

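The wrist view shows the cap at (322,328), measured at (0.522, 0.257), right under the TCP. The scene view was misled by the finger. This closer image can also refine the wells.

```bash
python3 - <<'E'
from h import *
i=camera_info("wrist"); im,d=grab_frame("wrist"); g=cv2.cvtColor(im,cv2.COLOR_BGR2GRAY)
g[:, :265]=255; g[:,345:]=255; g[285:]=255
n,l,s,c=cv2.connectedComponentsWithStats((g<70).astype(np.uint8))
for k in range(1,n):
    if s[k,4]>200: print(c[k].round(1),s[k].tolist(),ray(i,c[k],.003).round(4),ray(i,c[k],.009).round(4))
E
python3 d.py .521,.2565,.115
```

```text
[295.6  52.5] [272, 27, 48, 52, 1940] [0.4993 0.3736 0.003 ] [0.4998 0.3723 0.009 ]
[304.8 123.5] [283, 101, 45, 47, 1651] [0.5065 0.3345 0.003 ] [0.5068 0.3342 0.009 ]
[313.1 187.7] [292, 167, 43, 43, 1432] [0.5138 0.2954 0.003 ] [0.5139 0.2962 0.009 ]
[320.6 246. ] [301, 228, 40, 37, 1206] [0.521  0.2564 0.003 ] [0.5209 0.2582 0.009 ]
tcp [0.5211 0.2576 0.1601] xdir [-0.06   0.998] z [ 0.  0. -1.] F [-0.3 -0.6 -0.6] w 0.0226 gf 39.2 t 7.7
.521,.2565,.115 delta tool [-0.0011 -0.0002  0.0451]
```

Both views agree on the well positions to within 1 mm. I'll lower the vial, check it, then release.

In the tool's units: 0.064 m / 0.8 = 0.08, 0.055 m / 0.8 = 0.0688.

```bash

echo '[{"pos":[-0.0013,0,0.0188]},{"pos":[-0.0013,0,0.0375]},{"pos":[-0.0013,0,0.0563]},{"pos":[-0.0013,0,0.0688]},{"pos":[-0.0013,0,0.08]}]' > rows.txt && python3 -m pendant rows.txt 
echo '[{},{},{}]' > rows.txt && python3 -m pendant rows.txt; python3 d.py .521,.2565,.095
```

```text
clock: 8.2
tcp_pos: [0.5206, 0.2567, 0.0943]
orientation: [-2.153, -2.288, 0.002]
contact_force: [-0.1, 0.6, 0.5]
grip_width: 0.0222
gripper_force: 39.2
clock: 8.5
tcp_pos: [0.5214, 0.2571, 0.0964]
orientation: [2.153, 2.288, 0.001]
contact_force: [-0.1, -0.3, -0.3]
grip_width: 0.0225
gripper_force: 39.2
tcp [0.5214 0.2571 0.0964] xdir [-0.061  0.998] z [ 0.001  0.001 -1.   ] F [-0.1 -0.3 -0.3] w 0.0225 gf 39.2 t 8.5
.521,.2565,.095 delta tool [-0.0006 -0.0005  0.0014]
```

In the tool's units: 0.002 m / 0.8 = 0.0025.

```bash

echo '[{"pos":[0,0,0.0025]},{"pos":[0,0,0.0025]}]' > rows.txt && python3 -m pendant rows.txt | grep force
echo '[{},{},{},{}]' > rows.txt && python3 -m pendant rows.txt 0.05 >/dev/null
echo '[{"pos":[0,0,-0.0188]},{"pos":[0,0,-0.0563]},{"pos":[0,0,-0.1]},{"pos":[0,0,-0.1]}]' > rows.txt && python3 -m pendant rows.txt >/dev/null
echo '[{"pos":[-0.05,0,0]},{"pos":[-0.1063,0,0]},{"pos":[-0.1625,0,0]},{"pos":[-0.2188,0,0]},{"pos":[-0.275,0,0]}]' > rows.txt && python3 -m pendant rows.txt >/dev/null
echo '[{"pos":[-0.05,0,0]},{"pos":[-0.0806,0,0]},{"pos":[-0.0806,0,0.0313]},{"pos":[-0.0806,0,0.0313]},{"pos":[-0.0806,0,0.0313]}]' > rows.txt && python3 -m pendant rows.txt >/dev/null
python3 d.py .538,-.027,.096
python3 - <<'E'
from h import *
i=camera_info("wrist"); im,d=grab_frame("wrist")
for c,a in blobs(im,60): print("w",c.round(1),a,ray(i,c,.0445).round(4))
n="scene";im,_=grab_frame(n); I=camera_info(n)
for n2 in ["side"]:
  im2,_=grab_frame(n2); I2=camera_info(n2)
for c,a in blobs(im,15):
  for k,b in blobs(im2,15):
    X=tri(I,c,I2,k); e=ray(I2,k,X[2])-X
    if np.linalg.norm(e)<.004 and .03<X[2]<.1: print("tri",X.round(4))
cv2.imwrite("pics/p2.png",np.hstack([cv2.resize(im[190:290,220:353],(400,300)),cv2.resize(im2[190:290,250:383],(400,300))]))
E
```

```text
contact_force: [-0.4, -0.2, -0.8]
gripper_force: 39.2
tcp [ 0.5381 -0.0265  0.149 ] xdir [-0.061  0.998] z [-0.001  0.    -1.   ] F [-0.3  0.  -0.2] w 0.0501 gf 0.0 t 10.5
.538,-.027,.096 delta tool [-0.0005 -0.      0.053 ]
w [320.9 273.9] 1076 [ 0.5381 -0.0271  0.0445]
w [318.  339.6] 943 [ 0.5389 -0.0666  0.0445]
w [317.7 391.8] 499 [ 0.5407 -0.1012  0.0445]
tri [ 0.5385 -0.0269  0.0437]
tri [ 0.5401 -0.0668  0.0433]
tri [ 0.5414 -0.1057  0.0433]
```

View pics/p2.png

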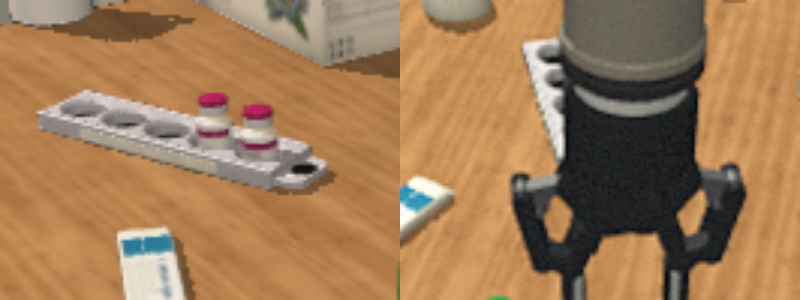

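Vial A is seated beside the old vial at the same height. B's cap is under the TCP (offset below 1 mm), so I'll grasp it and carry it over.

```bash

echo '[{"pos":[-0.0006,0,0.0188]},{"pos":[-0.0006,0,0.0438]},{"pos":[-0.0006,0,0.0663]},{"pos":[-0.0006,0,0.0663]},{"pos":[-0.0006,0,0.0663]}]' > rows.txt && python3 -m pendant rows.txt >/dev/null
echo '[{},{},{},{},{}]' > rows.txt && python3 -m pendant rows.txt 0 40 >/dev/null
python3 d.py
echo '[{"pos":[0,0,-0.0188]},{"pos":[0,0,-0.0563]},{"pos":[0,0,-0.1]},{"pos":[0,0,-0.1]}]' > rows.txt && python3 -m pendant rows.txt >/dev/null
echo '[{"pos":[0.05,0,0]},{"pos":[0.1063,0,0]},{"pos":[0.1625,0,0]},{"pos":[0.2188,0,0]},{"pos":[0.275,0,0]}]' > rows.txt && python3 -m pendant rows.txt >/dev/null
echo '[{"pos":[0.05,-0.0025,0]},{"pos":[0.1,-0.0058,0]},{"pos":[0.1291,-0.0058,0]},{"pos":[0.1291,-0.0058,0]},{"pos":[0.1291,-0.0058,0]}]' > rows.txt && python3 -m pendant rows.txt >/dev/null
python3 d.py .5137,.2954,.097
python3 - <<'E'
from h import *
i=camera_info("wrist"); im,d=grab_frame("wrist"); z=r.get_obs()["tcp_pos"][2]-.0515
for c,a in blobs(im,300): print("w",c.round(1),a,ray(i,c,z).round(4))
E
```

```text
tcp [ 0.5389 -0.0275  0.0968] xdir [-0.061  0.998] z [ 0.002  0.    -1.   ] F [-1.  -0.1  6.5] w 0.0222 gf 39.1 t 11.65
tcp [0.5138 0.2951 0.176 ] xdir [-0.062  0.998] z [ 0. -0. -1.] F [ 0.5 -0.  -1.1] w 0.022 gf 39.3 t 13.05
.5137,.2954,.097 delta tool [ 0.0004 -0.0001  0.079 ]
w [324.1 320.2] 2019 [0.5152 0.2965 0.1245]
w [333.3 367.3] 679 [0.5202 0.2759 0.1245]
```

In the tool's units: 0.079 m / 0.8 = 0.0988, 0.068 m / 0.8 = 0.085.

```bash

echo '[{"pos":[0,0,0.025]},{"pos":[0,0,0.05]},{"pos":[0,0,0.0688]},{"pos":[0,0,0.085]},{"pos":[0,0,0.0988]}]' > rows.txt && python3 -m pendant rows.txt >/dev/null
echo '[{},{},{}]' > rows.txt && python3 -m pendant rows.txt >/dev/null; python3 d.py .5137,.2954,.097
```

```text
tcp [0.5143 0.295  0.097 ] xdir [-0.061  0.998] z [ 0.  0. -1.] F [-0.1  0.8  0.4] w 0.0217 gf 44.2 t 13.9
.5137,.2954,.097 delta tool [ 0.0005 -0.0006  0.    ]
```

In the tool's units: -0.22 m / 0.8 = -0.275, 0.0026 m / 0.8 = 0.0033.

```bash

echo '[{},{},{},{}]' > rows.txt && python3 -m pendant rows.txt 0.05 >/dev/null
echo '[{"pos":[0,0,-0.0188]},{"pos":[0,0,-0.0563]},{"pos":[0,0,-0.1]},{"pos":[0,0,-0.1]}]' > rows.txt && python3 -m pendant rows.txt >/dev/null
echo '[{"pos":[-0.05,0,0]},{"pos":[-0.1063,0,0]},{"pos":[-0.1625,0,0]},{"pos":[-0.2188,0,0]},{"pos":[-0.275,0,0]}]' > rows.txt && python3 -m pendant rows.txt >/dev/null
echo '[{"pos":[-0.05,0.0013,0]},{"pos":[-0.1063,0.0033,0]},{"pos":[-0.1563,0.0033,0]},{"pos":[-0.178,0.0033,0.0313]},{"pos":[-0.178,0.0033,0.0313]}]' > rows.txt && python3 -m pendant rows.txt >/dev/null
echo '[{},{}]' > rows.txt && python3 -m pendant rows.txt >/dev/null
python3 d.py .539,-.0668,.097
python3 - <<'E'
from h import *
i=camera_info("wrist"); im,d=grab_frame("wrist")
for c,a in blobs(im,60): print("w",c.round(1),a,ray(i,c,.0445).round(4))
im,_=grab_frame("scene"); I=camera_info("scene")
for c,a in blobs(im,15): print("scene",c.round(1),a,ray(I,c,.0445).round(4))
E
```

```text
tcp [ 0.5392 -0.0652  0.1524] xdir [-0.063  0.998] z [ 0.     0.001 -1.   ] F [-0.7 -0.4 -0.5] w 0.0499 gf 0.0 t 15.9
.539,-.0668,.097 delta tool [-0.0017 -0.0003  0.0554]
w [320. 274.] 1028 [ 0.539  -0.0671  0.0445]
w [318.8 337.1] 926 [ 0.5407 -0.1057  0.0445]
scene [275.5 219.4] 34 [0.5131 0.2925 0.0445]
scene [290. 223.] 37 [0.5193 0.2541 0.0445]
scene [305.  226.9] 41 [0.5247 0.215  0.0445]
scene [290.5 234.2] 18 [0.479  0.2098 0.0445]
scene [305.7 238.2] 21 [0.4847 0.1733 0.0445]
scene [430.8 267. ] 77 [ 0.5375 -0.0685  0.0445]
scene [452.6 273.9] 78 [ 0.5391 -0.1072  0.0445]
scene [452.4 288.6] 34 [ 0.4965 -0.1295  0.0445]
```

A and B are in a straight row with the old vial at 39 mm pitch. Next is C.

In the tool's units: 0.0554 m / 0.8 = 0.0693, 0.035 m / 0.8 = 0.0438.

```bash

echo '[{"pos":[-0.0023,0,0.0188]},{"pos":[-0.0023,0,0.0438]},{"pos":[-0.0023,0,0.0693]},{"pos":[-0.0023,0,0.0693]},{"pos":[-0.0023,0,0.0693]}]' > rows.txt && python3 -m pendant rows.txt >/dev/null
echo '[{},{},{},{},{}]' > rows.txt && python3 -m pendant rows.txt 0 40 >/dev/null
python3 d.py
echo '[{"pos":[0,0,-0.0188]},{"pos":[0,0,-0.0563]},{"pos":[0,0,-0.1]},{"pos":[0,0,-0.1]}]' > rows.txt && python3 -m pendant rows.txt >/dev/null
echo '[{"pos":[0.05,0,0]},{"pos":[0.1063,0,0]},{"pos":[0.1625,0,0]},{"pos":[0.2188,0,0]},{"pos":[0.275,0,0]}]' > rows.txt && python3 -m pendant rows.txt >/dev/null
echo '[{"pos":[0.0563,-0.0025,0]},{"pos":[0.1125,-0.005,0]},{"pos":[0.1688,-0.0075,0]},{"pos":[0.2288,-0.0099,0]},{"pos":[0.2288,-0.0099,0]}]' > rows.txt && python3 -m pendant rows.txt >/dev/null
echo '[{},{}]' > rows.txt && python3 -m pendant rows.txt >/dev/null
python3 d.py .5065,.3348,.097
python3 - <<'E'
from h import *
i=camera_info("wrist"); im,d=grab_frame("wrist"); z=r.get_obs()["tcp_pos"][2]-.0525
for c,a in blobs(im,300): print("w",c.round(1),a,ray(i,c,z).round(4))
E
```

```text
tcp [ 0.5395 -0.0685  0.0974] xdir [-0.061  0.998] z [ 0.002  0.    -1.   ] F [-1.3  0.8  6.6] w 0.0214 gf 39.2 t 17.0
tcp [0.5066 0.3318 0.1766] xdir [-0.059  0.998] z [-0.    -0.001 -1.   ] F [0.5 0.1 0. ] w 0.0215 gf 39.2 t 18.6
.5065,.3348,.097 delta tool [0.003  0.     0.0796]
w [321.1 316.7] 2003 [0.5069 0.3342 0.1242]
w [336.8 363.5] 678 [0.5144 0.3138 0.1242]
```

In the tool's units: 0.079 m / 0.8 = 0.0988, 0.068 m / 0.8 = 0.085.

```bash

echo '[{"pos":[0.0018,0,0.025]},{"pos":[0.0018,0,0.05]},{"pos":[0.0018,0,0.0688]},{"pos":[0.0018,0,0.085]},{"pos":[0.0018,0,0.0988]}]' > rows.txt && python3 -m pendant rows.txt >/dev/null
echo '[{},{},{}]' > rows.txt && python3 -m pendant rows.txt >/dev/null; python3 d.py .5065,.333,.097
```

```text
tcp [0.5066 0.3347 0.0976] xdir [-0.061  0.998] z [ 0.  0. -1.] F [ 0.7  0.5 -0.8] w 0.0215 gf 45.5 t 19.45
.5065,.333,.097 delta tool [-0.0017 -0.0002  0.0006]
```

```bash

echo '[{"pos":[-0.0019,0,0.0006]},{"pos":[-0.0019,0,0.0006]}]' > rows.txt && python3 -m pendant rows.txt >/dev/null; python3 d.py
echo '[{},{},{},{}]' > rows.txt && python3 -m pendant rows.txt 0.05 >/dev/null
echo '[{"pos":[0,0,-0.0188]},{"pos":[0,0,-0.0563]},{"pos":[0,0,-0.1]},{"pos":[0,0,-0.1]}]' > rows.txt && python3 -m pendant rows.txt >/dev/null
echo '[{"pos":[-0.05,0,0]},{"pos":[-0.1063,0,0]},{"pos":[-0.1625,0,0]},{"pos":[-0.2188,0,0]},{"pos":[-0.275,0,0]}]' > rows.txt && python3 -m pendant rows.txt >/dev/null
echo '[{"pos":[-0.0563,0.0025,0]},{"pos":[-0.1125,0.005,0]},{"pos":[-0.1688,0.0075,0]},{"pos":[-0.225,0.0089,0]},{"pos":[-0.2746,0.0089,0]}]' > rows.txt && python3 -m pendant rows.txt >/dev/null
echo '[{"pos":[0,0,0.0313]},{"pos":[0,0,0.0313]},{"pos":[0,0,0.0313]}]' > rows.txt && python3 -m pendant rows.txt >/dev/null
python3 d.py .5405,-.1055,.097
python3 - <<'E'
from h import *
i=camera_info("wrist"); im,d=grab_frame("wrist")
for c,a in blobs(im,60): print("w",c.round(1),a,ray(i,c,.0445).round(4))
im,_=grab_frame("scene"); I=camera_info("scene")
for c,a in blobs(im,15): print("scene",c.round(1),a,ray(I,c,.0445).round(4))
E
```

```text
tcp [0.5065 0.333  0.0971] xdir [-0.061  0.998] z [ 0. -0. -1.] F [ 0.2 -0.8 -0.4] w 0.0217 gf 45.5 t 19.65
tcp [ 0.54   -0.1044  0.152 ] xdir [-0.062  0.998] z [-0.001  0.001 -1.   ] F [-0.6  0.8  0.2] w 0.0497 gf 0.0 t 21.75
.5405,-.1055,.097 delta tool [-0.0011  0.0005  0.055 ]
w [322.1 273.8] 1042 [ 0.5408 -0.1061  0.0445]
scene [260.8 216.2] 36 [0.5048 0.3313 0.0445]
scene [275.5 219.4] 34 [0.5131 0.2925 0.0445]
scene [290. 223.] 37 [0.5193 0.2541 0.0445]
scene [305.  226.9] 41 [0.5247 0.215  0.0445]
scene [290.5 234.2] 18 [0.479  0.2098 0.0445]
scene [305.7 238.2] 21 [0.4847 0.1733 0.0445]
scene [452.5 273.9] 79 [ 0.5392 -0.1071  0.0445]
scene [452.2 288.5] 35 [ 0.4965 -0.1291  0.0445]
```

C is seated, in line with the others. D is last.

Careful with the scale: shifts go in shares of 0.8 m and turns go in shares of pi rad. That gives: 0.055 m / 0.8 = 0.0688, 0.035 m / 0.8 = 0.0438.

```bash

echo '[{"pos":[-0.0015,0.0006,0.0188]},{"pos":[-0.0015,0.0006,0.0438]},{"pos":[-0.0015,0.0006,0.0688]},{"pos":[-0.0015,0.0006,0.0688]},{"pos":[-0.0015,0.0006,0.0688]}]' > rows.txt && python3 -m pendant rows.txt >/dev/null
echo '[{},{},{},{},{}]' > rows.txt && python3 -m pendant rows.txt 0 40 >/dev/null
python3 d.py
echo '[{"pos":[0,0,-0.0188]},{"pos":[0,0,-0.0563]},{"pos":[0,0,-0.1]},{"pos":[0,0,-0.1]}]' > rows.txt && python3 -m pendant rows.txt >/dev/null
echo '[{"pos":[0.05,0,0]},{"pos":[0.1063,0,0]},{"pos":[0.1625,0,0]},{"pos":[0.2188,0,0]},{"pos":[0.275,0,0]}]' > rows.txt && python3 -m pendant rows.txt >/dev/null
echo '[{"pos":[0.0563,-0.0038,0]},{"pos":[0.1125,-0.0075,0]},{"pos":[0.1688,-0.0113,0]},{"pos":[0.225,-0.0154,0]},{"pos":[0.275,-0.0154,0]}]' > rows.txt && python3 -m pendant rows.txt >/dev/null
echo '[{"pos":[0.05,0,0]},{"pos":[0.052,0,0]},{"pos":[0.052,0,0]},{"pos":[0.052,0,0]}]' > rows.txt && python3 -m pendant rows.txt >/dev/null
python3 d.py .499,.374,.097
python3 - <<'E'
from h import *
i=camera_info("wrist"); im,d=grab_frame("wrist"); z=r.get_obs()["tcp_pos"][2]-.0525
for c,a in blobs(im,300): print("w",c.round(1),a,ray(i,c,z).round(4))
E
```

```text
tcp [ 0.5416 -0.1065  0.098 ] xdir [-0.061  0.998] z [ 0.002  0.    -1.   ] F [-1.6  0.8  5.6] w 0.0216 gf 39.2 t 22.85
tcp [0.4995 0.3721 0.1771] xdir [-0.059  0.998] z [-0.    -0.001 -1.   ] F [-0.4  0.  -0.2] w 0.0211 gf 39.2 t 24.65
.499,.374,.097 delta tool [ 0.002  -0.0004  0.0801]
w [322.4 319.8] 1981 [0.5003 0.3731 0.1247]
w [337.2 365.6] 693 [0.5075 0.353  0.1247]
```

In the tool's units: 0.0795 m / 0.8 = 0.0994, 0.068 m / 0.8 = 0.085.

```bash

echo '[{"pos":[0,-0.0006,0.025]},{"pos":[0,-0.0006,0.05]},{"pos":[0,-0.0006,0.0688]},{"pos":[0,-0.0006,0.085]},{"pos":[0,-0.0006,0.0994]}]' > rows.txt && python3 -m pendant rows.txt >/dev/null
echo '[{},{},{}]' > rows.txt && python3 -m pendant rows.txt >/dev/null; python3 d.py .499,.3735,.0975
```

```text
tcp [0.499  0.3735 0.0976] xdir [-0.061  0.998] z [ 0.  0. -1.] F [ 0.2 -0.1  0.2] w 0.0215 gf 46.9 t 25.5
.499,.3735,.0975 delta tool [-0.      0.      0.0001]
```

On target with no contact. I'll release, back off and inspect the whole rack.

In the tool's units: -0.18 m / 0.8 = -0.225, -0.135 m / 0.8 = -0.1688.

```bash

echo '[{},{},{},{}]' > rows.txt && python3 -m pendant rows.txt 0.05 >/dev/null
echo '[{"pos":[0,0,-0.0188]},{"pos":[0,0,-0.0563]},{"pos":[0,0,-0.1125]},{"pos":[0,0,-0.1688]},{"pos":[0,0,-0.225]}]' > rows.txt && python3 -m pendant rows.txt >/dev/null
echo '[{"pos":[-0.05,0,0]},{"pos":[-0.1,0,0]},{"pos":[-0.15,0,0]},{"pos":[-0.15,0,0]},{"pos":[-0.15,0,0]}]' > rows.txt && python3 -m pendant rows.txt >/dev/null
echo '[{},{},{}]' > rows.txt && python3 -m pendant rows.txt >/dev/null
python3 d.py
python3 - <<'E'
from h import *
i=camera_info("wrist"); im,d=grab_frame("wrist")
P=[ray(i,c,.0445) for c,a in blobs(im,60)]
c0=np.array([.5137,.2954]);dx=np.array([.1812,-.9834]);dy=np.array([.9834,.1812])
for p in P: print("rack xy",(dx@(p[:2]-c0)).round(4),(dy@(p[:2]-c0)).round(4))
s,_=grab_frame("scene")
for c,a in blobs(s,15): print("scene",c.round(1),a)
cv2.imwrite("pics/f.png",np.hstack([im[0:400,160:480],cv2.resize(s[180:280,210:320],(440,400))]))
E
```

```text
tcp [0.5059 0.2549 0.2774] xdir [-0.063  0.998] z [-0. -0. -1.] F [ 0.  -0.3 -0.5] w 0.0504 gf 0.0 t 27.2
rack xy -0.0787 -0.0017
rack xy -0.0386 -0.0005
rack xy 0.0009 0.0012
rack xy 0.0399 0.0004
rack xy 0.0789 -0.0015
scene [246.2 213.2] 33
scene [260.8 216.2] 36
scene [275.5 219.4] 34
scene [289.9 222.9] 38
scene [247.8 223.5] 16
scene [305.  226.9] 41
scene [290.5 234.2] 18
scene [305.7 238.2] 21
```

View pics/f.png

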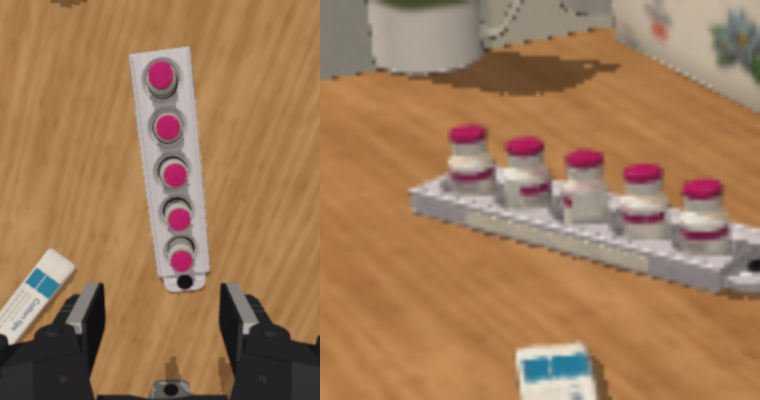

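All five vials stand upright and level in their wells, within 2 mm of the centres, and the gripper is clear, so I'm handing in.

```bash
python3 -c "
from bench import r
print(r.hand_in())"
```

```text
the job is handed in; nothing more can be done
None
```

I moved all four vials in expiry order into stock-rack wells 2–5 behind the old vial and handed the job in at about 27 s; the last pictures show all five upright and within 2 mm of their well centres, but the hand-in gave no verdict.

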